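# Tip the flush ash plate out of its altar plinth and lay it on the mat

## Task

Take the flat aluminium ash plate out of the wooden plinth: it lies flush, so press down on its ends to find the one that gives, tip the other end up and lift the plate out by it. Lay it flat on the silicone mat, lengthwise along the mat and about in its middle, set down rather than dropped, and let go. Leave the other things on the step where they are.

Things in the scene. Friction and masses are not known exactly. Their poses are not given: they have to be found in the camera images.
- plate_center (a point): (mm) the ash plate: a plain flat aluminium plate 110 x 44 x 8 thick, about 105 g, flush in the wooden plinth's well with 2.5 of play all round. Point at its centre, 4 below its top face; x along its length, y across, z up. Once one end is tipped up, pinch that end across the 44 width, best with the fingers square to the tilted plate
- plate: (mm) the same ash plate, origin at the centre of its underside. One end lies over a hollow, the other on a solid ledge that does not give at all; which is which cannot be seen and changes from run to run: feel it by pressing
- rocker: (mm) hidden stiff tilting bar under the plate's middle, 72 x 40; origin on its pivot, which runs across the plate at its underside. Pressing 3 to 5 N some 40 from the middle at the hollow end tips plate and bar together, up to 0.42 rad; they STAY tilted when let go, the other end up to 22 above the plinth's top
- plinth: (mm) fixed dark wooden plinth 160 x 96 x 40 high, alike at both ends; origin at the centre of its underside, x along its length, z up. The well in its top is 115 x 49, centred; fingertips can follow the sinking end of the plate at least 16 down into it
- mat: (mm) fixed hard dark silicone mat 190 x 130 x 5 thick lying on the step; origin at the centre of its underside, x along its length; top face 5 up
- rooster_mid (a point): (mm) white ceramic rooster figurine, 105 tall, 75 long; point 50 above its foot. Leave it alone
- acrylic_box_mid (a point): (mm) clear acrylic box with a sliding lid, 100 x 140 x 70 high; point at its middle, 33 up. Leave it alone
- ladle_mid (a point): (mm) small stainless ladle lying flat, 200 long, bowl 56 across and 22 high at its own +x end; point near its middle. Leave it alone
- cone_dish_mid (a point): (mm) stubby aluminium incense cone dish, 52 across, 16 high, just beyond an end of the plinth; point at its middle. Leave it alone
- tea_cup_mid (a point): (mm) white ceramic tea cup, 48 across, 32 high, just beyond an end of the mat; point at its middle. Leave it alone
- stick_jar_mid (a point): (mm) blue ceramic joss-stick jar, 68 across, 90 high, sticks to 170; point 45 up. Leave it alone
There are look-alikes about, which are no part of the job. What is shaped like the plate but pink, purple or turquoise is not meant.

How it is judged (in metres and radians):
On the way, in this order (a step that is already met when the one before it is completed fails the run):
1. the plate is tipped up in the plinth by pressing one end (tilted more than 0.15 rad, still in its well) (angle between plate_center's own z axis and vertical above 0.15 rad and horizontal distance between plate_center and plinth below 0.012 m and z of plate_center in the frame of plinth below 0.042 m), for 0.1 s.
2. the plate is lifted out of the well (its centre more than 15 mm above its place there) (z of plate_center in the frame of plinth above 0.051 m), for 0.05 s.
At the end, for the whole second after the job is handed in: The plate lies flat on the mat (tilt under 0.06 rad, its centre less than 13 mm above the mat's underside), lengthwise along it within 0.25 rad either way round, its centre within 36 mm of the mat's centre along the mat and 28 mm across it, at rest and let go (x of plate_center in the frame of mat between -0.036 and 0.036 m and y of plate_center in the frame of mat between -0.028 and 0.028 m and z of plate_center in the frame of mat below 0.013 m and angle between the x axis of plate_center and the x axis of mat, either way round below 0.25 rad and (angle between plate_center's own z axis and vertical below 0.06 rad or angle between plate_center's own z axis and vertical above 3.08 rad) and linear speed of plate below 0.02 m/s and contact force between the fingers and plate below 0.1 N); the robot touches nothing.
It fails at once if the plate is dropped (falls free faster than 0.5 m/s) (linear speed of plate above 0.5 m/s and contact force between plate and anything else below 0.05 N).
It fails at once if one of the other things on the step is moved by more than 25 mm (distance of any of rooster_mid, acrylic_box_mid, ladle_mid, cone_dish_mid, tea_cup_mid, stick_jar_mid from where it was at the start of the episode above 0.025 m).
It also fails if it takes over 48 s, if anything falls off the work surface, if the arm or the gripper's body presses on something with over 40 N, if the wrist force passes 120 N, or if a joint passes its speed limit or range.

## Robot

A 7-joint arm with a two-finger parallel gripper is mounted at the origin on the work surface. World frame = base frame: x ahead of the robot, y to its left, z up, the work surface at z = 0. Lengths are in mm, angles in rad, forces in N, time in s.
With the tool pointing down it reaches from about 400 to 900 mm from the base axis. Payload 5.6 kg.
Tool frame: the origin (TCP) lies midway between the tips of the shut fingers; the grasp point (between the pads) lies 19 mm behind it; x points along the fingers, y is the direction in which the jaws open and shut, and the axes are right-handed (so a half turn about x gives the same grasp; the last joint's range is limited). The gripper opens to 92 mm and grips with 3 to 60 N. Pads are 20 mm wide; open, the fingers measure 128 mm over their backs; the gripper's body (75 mm by 189 mm) begins 69 mm behind the grasp point.
Start: joints at [1.12, 0.468, -0.012, 1.603, 0.006, 1.071, -0.056], TCP at [257.745, -596.722, 214.592] pointing down, gripper open.
Joint ranges: [-2.53, 2.53], [-0.31, 2.02], [-1.57, 1.55], [0.28, 2.44], [-1.29, 4.43], [0.15, 1.84], [-2.92, 2.92]. Speed limits (rad/s): [2.57, 2.57, 3.14, 3.14, 3.14, 3.14, 3.14].

## Interface

Orientations are given as a rotation vector (axis times angle).
In Python, from cell import robot, grip, kin, viewer gives the robot as it stands. Calls block until the motion is done:
- robot.movep(position, orientation): joint-space move of the TCP to a pose.
- robot.servo_line(position, feed=150, rotation=None): straight line of the TCP; rotation=None keeps the orientation; feed is the mean speed in mm/s.
- robot.goto_joints(angles): joint-space move.
- grip(opening, newtons=None): opening from 0.0 (shut) to 1.0 (fully open); newtons is the grip in N (None keeps the last); returns when the fingers have stopped.
- robot.hold(seconds).
- kin.ik(position, orientation): joint angles nearest the present ones, or None.
- robot.observe(): the state.
- viewer.read_camera(name): name is "scene" or "top" or "wrist"; returns the picture (400x640x3 uint8, red, green, blue); there is no depth.
- viewer.camera_info(name): a dict with "camera_matrix" (3x3 intrinsics, pixels), "R" (3x3) and "t" (3): a world point X has camera coordinates R X + t. Camera axes: x right, y down, z forward; pixel columns grow to the right and rows downward; lengths in mm; the calibration is good to about 2 mm. A picture is of the moment at which its call begins: read the wrist's pose just before it. camera_info takes no time and is no camera call; for the wrist camera it gives the pose at the moment of the call.
A pose or a line that the arm cannot do raises robot.IKError and nothing moves.
- robot.job_done(): hands the job in, once; it reports no verdict.
Trained networks look in the newest picture that a camera, given by its name, has taken for a name from the list of things; names that differ only in an ending like _2 or _b are one class to them, and where a whole thing is asked for, a point or a joint stands for the part that bears it (a point fixed in the world has none). Each returns a list of dicts, best first, with "confidence" (0 to 1); they miss things now and then, are a little off and sometimes report something else, mostly with a low value. They report only what shows in the picture. A call takes as long as a camera call. They do not tell look-alikes from the thing itself.
- viewer.silhouettes(name, camera): "mask" (400x640 bool, what is visible of it).
- viewer.pinpoint(name, camera): "at" ([x, y, z] in mm, in the coordinates of the camera as it stood for that picture, good to about 4 mm: a listed point, or the origin of a listed thing).
The state is a dict: "t": time; "joints": joint angles; "joint_velocities": joint speeds; "joint_torque": joint torques, N m; "tcp_pos": TCP position; "tcp_rot": TCP orientation; "contact_force": force on the tool from outside, world axes, zero at the start; "wrist_torque": the same for the moment, N m; "grip_width": opening from 0.0 (shut) to 1.0 (fully open).
Only numpy, scipy, OpenCV 4.12 (cv2) and the standard library are available. Lean on these libraries where they do the work, as an engineer would, in place of code of your own. Each camera call takes 0.05 s, during which the arm holds its last target. There are 200 camera calls.

## Working session

There is one attempt and no reset: what is moved stays moved. The work goes in short steps, each a Python script; the robot and the scene stay as the last script left them, time stands still between calls to the robot, and variables do not carry over. Pictures are saved under pics/ and viewed, about 8 in all and at most 12, crops included, and the job is handed in when it is done.

```bash
mkdir -p pics; ls
cat > h.py <<'E'
import numpy as np, cv2
from cell import robot, grip, kin, viewer
from scipy.spatial.transform import Rotation as Ro
def toworld(p,i): return np.array(i["R"]).T@(np.array(p)-np.array(i["t"]))
def ray(i,px,z):
    K,R,t=map(np.array,(i["camera_matrix"],i["R"],i["t"]))
    d=R.T@np.linalg.inv(K)@np.array([px[0],px[1],1.]); c=-R.T@t
    return c+d*(z-c[2])/d[2]
def save(im,n): cv2.imwrite("pics/"+n,cv2.cvtColor(im,cv2.COLOR_RGB2BGR))
E
python3 - <<'E'
from h import *
np.set_printoptions(precision=1,suppress=True)
ims=[]
for c in("scene","top"):
    im=viewer.read_camera(c); save(im,c+".png"); i=viewer.camera_info(c)
    print(c, -np.array(i["R"]).T@i["t"])
    for n in("plate_center","plinth","mat","cone_dish_mid","tea_cup_mid","rooster_mid","acrylic_box_mid","ladle_mid","stick_jar_mid"):
        print(n,[(toworld(d["at"],i),round(d["confidence"],2)) for d in viewer.pinpoint(n,c)[:4]])
s=robot.observe(); print(s["tcp_pos"],s["tcp_rot"],s["t"])
E
```

```text
pics
scene [1085.4 -705.8  710.3]
plate_center [(array([581.9, -16.5,   2.5]), 0.92), (array([ 523.3, -183.6,   33.1]), 0.91), (array([ 732.4, -282.4,    6.3]), 0.89), (array([ 332.5, -201.8,    6.1]), 0.72)]
plinth [(array([ 521.7, -187.9,   -4.2]), 0.83)]
mat [(array([523. , 138.1,   1.9]), 0.84)]
cone_dish_mid [(array([ 634.4, -142.9,    8.7]), 0.56)]
tea_cup_mid [(array([656.2, 135.3,  17. ]), 0.49)]
rooster_mid [(array([785.5, -40. ,  48.5]), 0.81), (array([ 522.8, -188. ,   -4.5]), 0.45)]
acrylic_box_mid [(array([ 563.2, -476.3,   36.4]), 0.7)]
ladle_mid []
stick_jar_mid [(array([ 635.2, -141.9,    4.1]), 0.72), (array([561.9, 417.9,  46.3]), 0.7)]
top [ 433.1   -1.1 1134.6]
plate_center [(array([587.3, -21.3,   5. ]), 0.87), (array([ 517.9, -181.1,   35.6]), 0.84), (array([ 330.2, -192.2,    6.7]), 0.84), (array([ 731.6, -278.9,    2.5]), 0.72)]
plinth [(array([ 516.3, -183.7,    0.2]), 0.62), (array([784. , -41.2,  49.4]), 0.51)]
mat [(array([526.2, 142.5,   0.2]), 0.92)]
cone_dish_mid [(array([ 630.6, -143.8,    4.8]), 0.51)]
tea_cup_mid [(array([657.5, 134.1,  12.8]), 0.46)]
rooster_mid [(array([784.5, -38.9,  43.8]), 0.53)]
acrylic_box_mid [(array([ 557. , -475.9,   28.6]), 0.73)]
ladle_mid [(array([350.7, 426.3,  14.6]), 0.68)]
stick_jar_mid [(array([561.8, 420.1,  42.8]), 0.65)]
[ 257.7 -596.7  214.6] [ 2.   0.4 -2. ] 1.0
```

View pics/top.png

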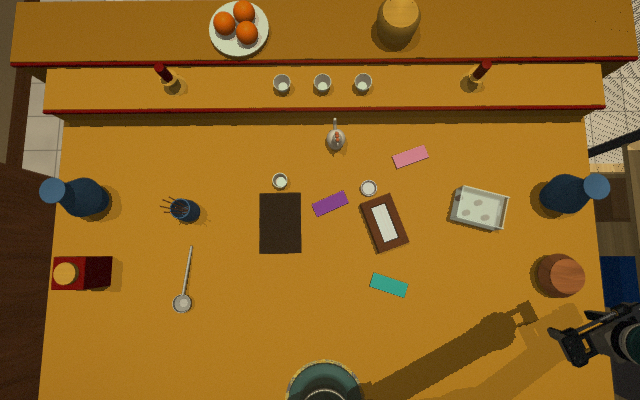

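View pics/scene.png

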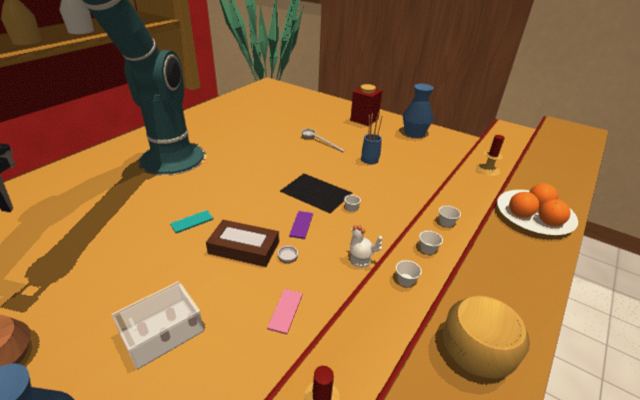

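Candidates in the top view: the silver plate in the dark plinth at (385,222), pink at (410,157), purple at (330,203), turquoise at (388,284). I choose the silver one in the plinth. Next I measure the yaws and take a close look with the wrist camera.

```bash
cat >> h.py <<'E'
def down(yaw):  # jaw axis across a thing whose length is at yaw
    y=np.array([-np.sin(yaw),np.cos(yaw),0]); x=np.array([0,0,-1.]); return np.c_[x,y,np.cross(x,y)]
def rv(M): return Ro.from_matrix(M).as_rotvec()
def rect(mask,i,z):
    c=cv2.findContours(mask.astype(np.uint8),cv2.RETR_EXTERNAL,cv2.CHAIN_APPROX_NONE)[0]; c=max(c,key=cv2.contourArea)[:,0]
    w=np.array([ray(i,p,z)[:2] for p in c],np.float32); (m,s,a)=cv2.minAreaRect(w)
    a=np.radians(a)+(np.pi/2 if s[1]>s[0] else 0); return np.array(m),s,(a+np.pi/2)%np.pi-np.pi/2
E
python3 - <<'E'
from h import *
np.set_printoptions(precision=3,suppress=True)
viewer.read_camera("top"); i=viewer.camera_info("top")
for n,z in(("plate_center",40),("plinth",40),("mat",5)):
    for d in viewer.silhouettes(n,"top")[:4]: print(n,d["confidence"],rect(d["mask"],i,z))
yaw=0.36
best=None
for y in(yaw,yaw+np.pi):
    q=kin.ik([500,-190,260],rv(down(y))); print(y,q)
    if q is not None and (best is None or abs(q[6])<abs(best[1][6])): best=(y,q)
robot.movep([500,-190,260],rv(down(best[0])))
i=viewer.camera_info("wrist"); im=viewer.read_camera("wrist"); save(im,"w1.png")
for n,z in(("plate_center",40),("plinth",40)):
    print(n,[(toworld(d["at"],i),round(d["confidence"],2)) for d in viewer.pinpoint(n,"wrist")[:4]])
    for d in viewer.silhouettes(n,"wrist")[:4]: print(n,d["confidence"],rect(d["mask"],i,z))
s=robot.observe(); print(s["t"],s["tcp_pos"],s["contact_force"],i)
E
```

```text
plate_center 0.8 (array([ 723.961, -267.223]), (47.60438537597656, 108.35755920410156), np.float64(-1.1948140737061679))
plate_center 0.72 (array([579.022, -17.944]), (42.69190979003906, 106.30931091308594), np.float64(-1.1369112258115015))
plate_center 0.6 (array([ 335.08 , -188.841]), (106.3808364868164, 41.14206314086914), np.float64(1.2367329949228285))
plate_center 0.57 (array([ 518.721, -181.501]), (107.2840576171875, 46.30522537231445), np.float64(0.31756118733544647))
plinth 0.65 (array([521.639, 134.473]), (184.31466674804688, 124.74738311767578), np.float64(0.0008769115877129696))
plinth 0.63 (array([ 518.352, -180.581]), (160.1943359375, 101.69924926757812), np.float64(0.3521996919221031))
plinth 0.55 (array([561.261, 428.456]), (98.81330108642578, 67.38799285888672), np.float64(1.56259725274687))
mat 0.58 (array([523.072, 139.154]), (134.40711975097656, 193.78160095214844), np.float64(-0.00835460265568777))
0.36 [ 0.924  0.328 -0.759  1.797  0.25   1.115  2.012]
3.501592653589793 [ 0.492  0.242 -0.225  1.823  0.06   1.083 -0.966]
plate_center [(array([ 329.737, -194.986, 
[... 401 characters left out ...]
e_center 0.77 (array([ 351.58 , -195.105]), (102.87723541259766, 45.14897918701172), np.float64(1.2599669449048978))
plate_center 0.72 (array([ 719.854, -268.915]), (41.87294006347656, 104.15149688720703), np.float64(-1.2249556310551437))
plinth []
plinth 0.65 (array([ 520.823, -185.35 ]), (160.92393493652344, 97.04209899902344), np.float64(0.3358429892705135))
3.1833 [ 499.807 -190.68   259.865] [-0.555  0.115 -0.351] {'camera_matrix': array([[280.967,   0.   , 317.365],
       [  0.   , 280.967, 200.585],
       [  0.   ,   0.   ,   1.   ]]), 'R': array([[ 0.35 , -0.937,  0.   ],
       [-0.906, -0.339,  0.254],
       [-0.238, -0.089, -0.967]]), 't': array([-353.828,  347.598,  536.283])}
```

View pics/w1.png

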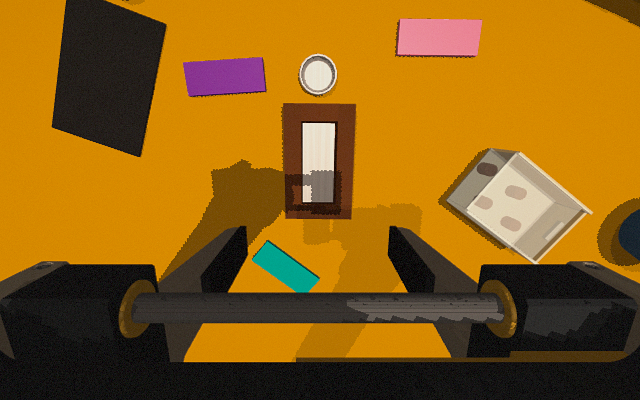

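The wrist view confirms the silver plate at (318,162) in the plinth's well, with the cone dish just past the +x end at (318,75). Turquoise, purple and pink all lie loose. Next I press both ends.

```bash
cat >> h.py <<'E'
C=np.array([521.,-184.5]); Y=0.35; U=np.array([np.cos(Y),np.sin(Y)])
def press(sgn):
    p=C+sgn*40*U; rot=rv(down(Y+np.pi))
    robot.movep([*p,60],rot); robot.servo_line([*p,45],feed=60); robot.hold(.1)
    f0=robot.observe()["contact_force"][2]; z=45; log=[]
    while z>23:
        z-=1; robot.servo_line([*p,z],feed=25); s=robot.observe(); f=s["contact_force"][2]-f0
        log.append((z,round(s["tcp_pos"][2],1),round(f,1)))
        if f>(7 if z>34 else 12): break
    print(sgn,log,s["t"]); return z
E
python3 - <<'E'
from h import *
grip(0.0,20)
z=press(-1)
if z>30:
    robot.servo_line([*(C-40*U),60],feed=80)
    z=press(1)
robot.servo_line([*robot.observe()["tcp_pos"][:2],90],feed=100)
im=viewer.read_camera("wrist"); save(im,"w2.png"); print(robot.observe()["t"])
E
```

```text
-1 [(44, np.float64(44.1), np.float64(-0.0)), (43, np.float64(43.0), np.float64(0.6)), (42, np.float64(41.9), np.float64(0.1)), (41, np.float64(40.9), np.float64(0.7)), (40, np.float64(40.0), np.float64(0.9)), (39, np.float64(39.0), np.float64(1.8)), (38, np.float64(37.9), np.float64(2.0)), (37, np.float64(36.9), np.float64(2.4)), (36, np.float64(35.9), np.float64(2.3)), (35, np.float64(34.9), np.float64(1.6)), (34, np.float64(33.9), np.float64(1.5)), (33, np.float64(32.9), np.float64(1.9)), (32, np.float64(31.9), np.float64(2.0)), (31, np.float64(30.9), np.float64(2.2)), (30, np.float64(29.9), np.float64(2.6)), (29, np.float64(28.9), np.float64(1.7)), (28, np.float64(28.0), np.float64(2.3)), (27, np.float64(27.4), np.float64(7.0)), (26, np.float64(27.0), np.float64(12.0)), (25, np.float64(26.7), np.float64(17.9))] 10.85
11.7
```

View pics/w2.png

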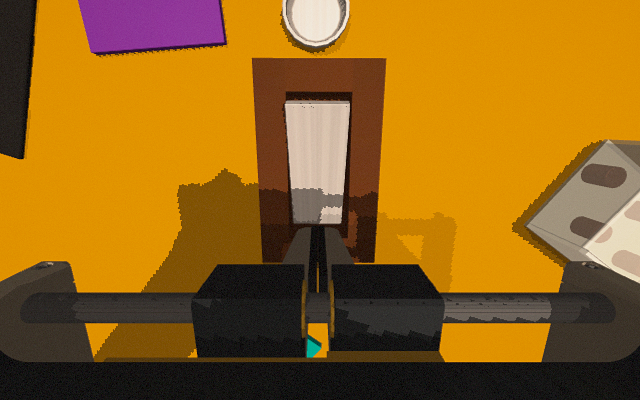

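The −x end gave and the +x end is up (its top edge at about (318,102) in the picture). Next I grasp the raised end square to the tilt, lift and level it.

```bash
cat > g.py <<'E'
from h import *
np.set_printoptions(precision=2,suppress=True)
a=0.41; e=np.array([*(np.cos(a)*U),np.sin(a)]); n=np.array([*(-np.sin(a)*U),np.cos(a)])
y=np.array([U[1],-U[0],0]); M=np.c_[-n,y,np.cross(-n,y)]
g=np.array([*C,32])+44*e
for p in (g+60*n,g,g+[0,0,90]): print(kin.ik(p,rv(M)))
grip(0.74,30)
robot.movep(g+60*n,rv(M)); robot.servo_line(g,feed=60); robot.hold(.1)
print(robot.observe()["contact_force"])
grip(0.0,30); s=robot.observe(); print("w",s["grip_width"]*92,s["contact_force"],s["t"])
robot.servo_line(g+[0,0,20],feed=40); robot.servo_line(g+[0,0,100],feed=100)
robot.hold(.2); s=robot.observe(); print("w",s["grip_width"]*92,s["contact_force"],s["t"])
i=viewer.camera_info("wrist");im=viewer.read_camera("wrist"); save(im,"w3.png")
save(viewer.read_camera("scene")[150:300,150:400].repeat(3,0).repeat(3,1),"s3.png")
E
python3 g.py
```

```text
[ 0.85  0.43 -0.5   2.11 -0.23  0.35 -0.6 ]
[ 0.79  0.56 -0.48  2.09 -0.13  0.24 -0.69]
[ 0.78  0.39 -0.46  2.06 -0.24  0.43 -0.64]
[ 0.43 -0.36 -0.31]
w 43.8010515652058 [-0.76 -0.23  0.61] 15.0167
w 43.48641561088818 [-0.07 -0.41 -1.26] 16.8167
```

View pics/w3.png

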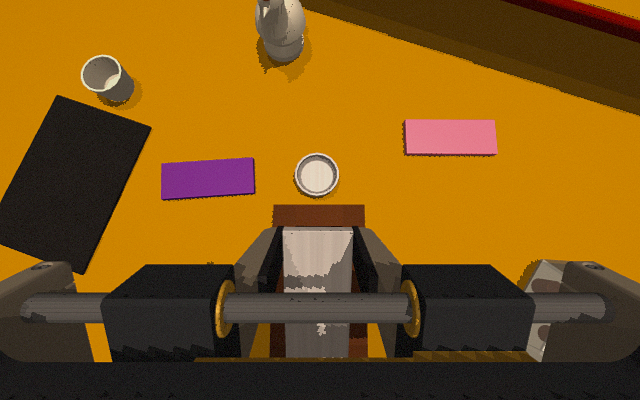

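View pics/s3.png

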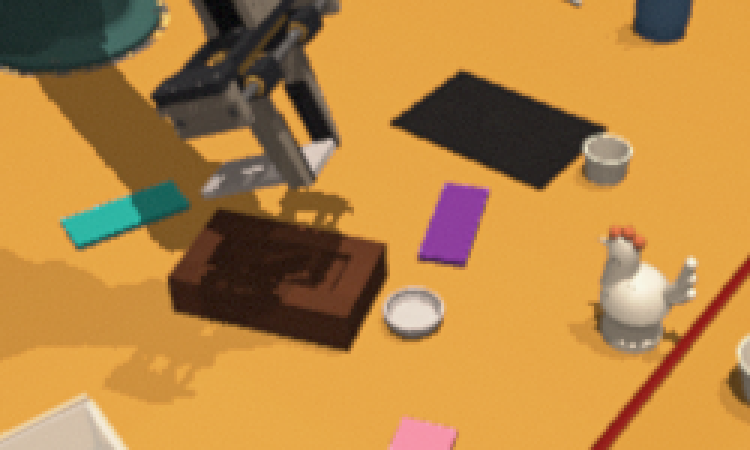

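The plate is out, pinched at its raised end and square to the fingers. The plinth is empty and the other things are unmoved. Next I carry it to above the mat and level it.

Run:
```python
from h import *
np.set_printoptions(precision=2,suppress=True)
rot=rv(down(np.pi)); p=np.array([567.,139]); 
print(kin.ik([*p,60],rot))
robot.movep([*p,90],rot); robot.servo_line([*p,25],feed=80); robot.hold(.2)
s=robot.observe(); print(s["grip_width"]*92,s["contact_force"],s["wrist_torque"],s["t"],s["tcp_pos"])
for c in("scene","top","wrist"):
    i=viewer.camera_info(c); im=viewer.read_camera(c)
    if c=="scene": save(im[120:260,240:440].repeat(4,0).repeat(4,1),"s4.png")
    print(c,[(toworld(d["at"],i),round(d["confidence"],2)) for d in viewer.pinpoint("plate_center",c)[:5]],[(toworld(d["at"],i),round(d["confidence"],2)) for d in viewer.pinpoint("mat",c)[:1]])
```

```text
[-0.26  0.56 -0.05  1.87  0.04  0.71 -1.9 ]
43.40337807331869 [-0.1   0.48 -2.17] [ 0.04 -0.02 -0.04] 19.2833 [567.41 139.11  25.58]
scene [(array([583.22, -19.55,   0.96]), 0.93), (array([ 331.06, -200.93,    8.86]), 0.73), (array([523.12, 141.39,  28.52]), 0.71), (array([ 732.53, -280.06,    7.63]), 0.66)] [(array([525.83, 139.33,  -1.13]), 0.71)]
top [(array([ 330.3 , -194.14,    4.85]), 0.9), (array([ 731.58, -279.25,    2.88]), 0.88), (array([586.31, -18.14,   6.34]), 0.7), (array([349.11, 425.4 ,  13.44]), 0.21)] [(array([522.52, 141.97,  -0.32]), 0.97)]
wrist [(array([524.28, 139.62,  29.66]), 0.93), (array([581.54, -21.78,   0.87]), 0.67)] []
```

View pics/s4.png

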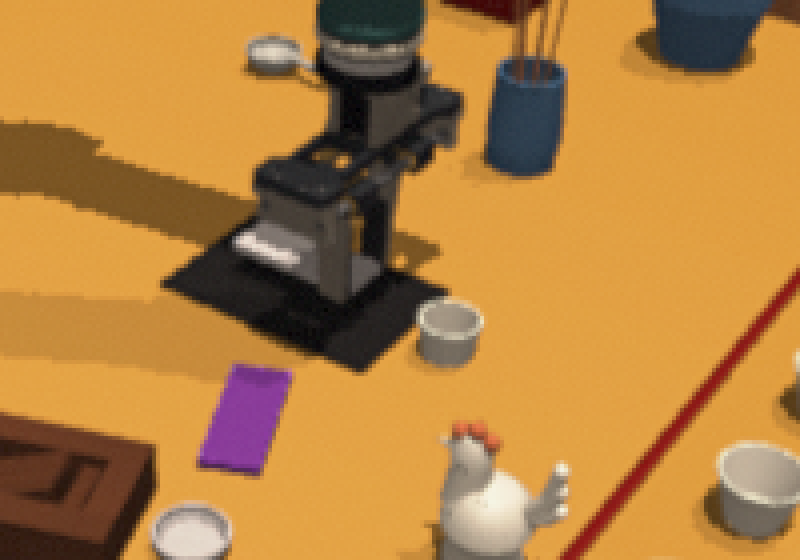

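The plate hangs level over the middle of the mat, with its centre at about (524,140). Now I set it down by feel.

Run:
```python
from h import *
np.set_printoptions(precision=2,suppress=True)
p=[567.,139.]; robot.servo_line([*p,11],feed=40); robot.hold(.15)
f0=robot.observe()["contact_force"][2]; z=11; log=[]
while z>2.5:
    z-=.7; robot.servo_line([*p,z],feed=12); s=robot.observe(); f=s["contact_force"][2]-f0
    log.append((round(z,1),round(float(s["tcp_pos"][2]),1),round(float(f),1)))
    if f>3.5: break
print(log,s["t"])
robot.hold(.2); grip(0.52); grip(0.62); robot.hold(.3)
robot.servo_line([*p,40],feed=50); robot.servo_line([*p,150],feed=150)
robot.movep([430,0,260],rv(down(np.pi))); robot.hold(.2)
s=robot.observe(); print(s["t"],s["contact_force"])
for c in("top","scene"):
    i=viewer.camera_info(c); im=viewer.read_camera(c)
    if c=="scene": save(im[120:260,240:440].repeat(4,0).repeat(4,1),"s5.png")
    for n,zz in(("plate_center",13),("mat",5)):
        print(c,n,[(toworld(d["at"],i),round(d["confidence"],2)) for d in viewer.pinpoint(n,c)[:5]])
        for d in viewer.silhouettes(n,c)[:5]:
            r=rect(d["mask"],i,zz)
            if np.hypot(*(r[0]-[523,139]))<40: print("  rect",r)
```

```text
[(10.3, 10.4, 0.5), (9.6, 9.6, -0.2), (8.9, 8.8, -0.7), (8.2, 8.1, 0.7), (7.5, 7.4, 0.5), (6.8, 6.7, 0.4), (6.1, 6.0, 0.9), (5.4, 5.5, 1.6), (4.7, 5.4, 6.6)] 22.6333
26.5917 [-0.14 -0.1  -0.26]
top plate_center [(array([523.3 , 141.37,  11.09]), 0.8), (array([ 334.09, -195.27,    5.85]), 0.8), (array([585.98, -21.11,   1.94]), 0.67), (array([ 727.11, -280.92,    2.97]), 0.61)]
  rect (array([523.44, 142.22]), (102.6114273071289, 43.64743423461914), np.float64(0.006395522581027713))
top mat [(array([525.08, 142.86,  -2.08]), 0.8)]
  rect (array([524.23, 137.8 ]), (189.1061248779297, 129.37472534179688), np.float64(0.015967121715408483))
scene plate_center [(array([ 732.22, -282.62,    5.38]), 0.95), (array([ 333.17, -199.89,    7.84]), 0.92), (array([582.47, -18.64,   4.06]), 0.72), (array([522.78, 139.26,   3.87]), 0.61)]
  rect (array([524.42, 131.64]), (50.1359748840332, 112.45091247558594), np.float64(-0.021995047442964655))
scene mat [(array([523.3 , 137.31,   0.64]), 0.83), (array([788.19, -40.96,  53.18]), 0.17)]
  rect (array([526.99, 130.37]), (188.87332153320312, 130.686279296875), np.float64(0.013867771593747635))
```

View pics/s5.png

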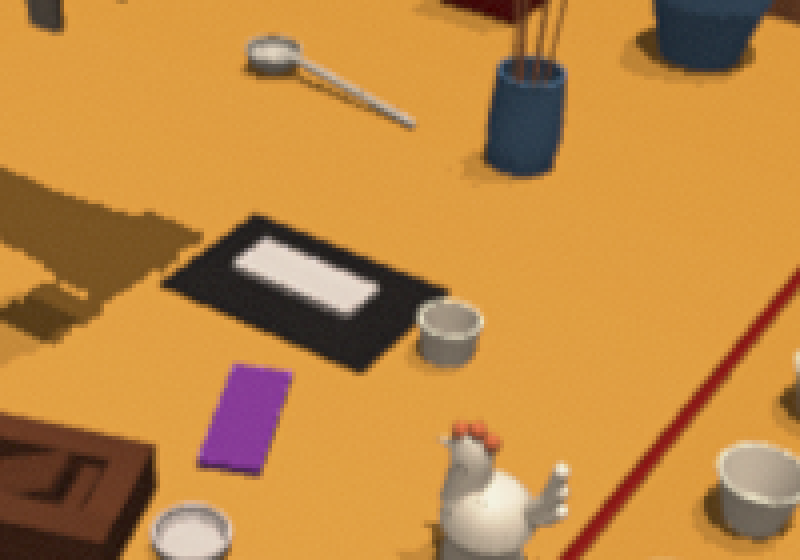

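The plate lies flat in the middle of the mat, lengthwise. The arm is clear and the neighbouring things are in place, so I hand the job in.

```bash
python3 -c "
from h import *
robot.job_done(); print(robot.observe()['t'])"
```

```text
the job is handed in; nothing more can be done
the job is handed in; nothing more can be done
```

The ash plate is out of the plinth and lying flat on the mat. I handed the job in just after 26.6 s, well under the 48 s limit; the system gives no verdict.

- **Tipping:** I pressed the end nearest the robot first and it gave, sinking about 12 mm at 2–3 N until it reached its stop. I didn't need to press the other end. Force peaked at about 18 N at the stop.
- **Lifting and placing:** I pinched the raised far end square to the tilt, lifted the plate out and levelled it. I set it down by feel until contact reached 6.6 N, then let go and backed the arm away.
- **Last checks:** In the top view the plate's centre is about 1–4 mm from the mat's centre, and its length lines up with the mat's within about 0.01 rad. The scene view gave a similar position and an angle within about 0.04 rad. In the last close-up, the things near the mat looked unmoved; I did not re-measure the rest.
- **Disagreement:** One scene-view height for the plate's centre read 3.9 mm, lower than the expected 9 mm. That is about the network's usual error; the top view read 11 mm, and the fingertips met the mat at its expected height.

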